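Put the toy trucks' load bodies on the right trucks

TASK

The three wooden load bodies have been set on the wrong toy trucks: put each on the truck made to its length, so the tank ends on the short truck, the open crate on the medium truck and the closed van body on the long truck, each upright, centred on its deck and squarely in line with it, and let go. Every deck holds only one body, so on the way set one down and let it go on the empty spare stand; never put or drop a body on the dirty bench itself. Leave the mug, the glue bottle and the sanding block where they are.

Things in the scene. Friction and masses are not known exactly. Their poses are not given: they have to be found in the camera images.
- tank_mid (a point): Loose wooden TANK, a barrel lying along its own x axis on a narrow flat foot, with two thin dark bands; 54 long (x), 46 wide (y), 48 high (z) mm, about 90 g. The point is its centre, 24 mm above its underside. x lies along its length, z up. The shortest of the three load bodies.
- crate_mid (a point): Loose wooden CRATE, an open-topped empty box with 6 mm walls and dark lines on its sides like boards; 80 long (x), 50 wide (y), 48 high (z) mm, about 110 g. The point is its centre, 24 mm above its underside. x lies along its length, z up.
- van_mid (a point): Loose wooden VAN, a closed block with three thin dark lines across its roof; 106 long (x), 50 wide (y), 48 high (z) mm, about 160 g. The point is its centre, 24 mm above its underside. x lies along its length, z up. The longest of the three load bodies.
- short_deck (a point): Centre of the top face of the SHORT wooden toy truck's flat load deck (two axles; fixed to the bench). Deck 74 mm long (x), 66 wide (y), top 42 above the bench. -x points to the cab, z up. The cab starts at the deck's front edge, 37 mm from the point: 60 wide, 40 long, up to 93 above the bench; then a low bonnet 34 long. Whole truck 148 long, 84 wide.
- medium_deck (a point): Centre of the top face of the MEDIUM wooden toy truck's flat load deck (two axles; fixed to the bench). Deck 100 mm long (x), 66 wide (y), top 42 above the bench. -x points to the cab, z up. The cab starts at the deck's front edge, 50 mm from the point: 60 wide, 40 long, up to 93 above the bench; then a low bonnet 34 long. Whole truck 174 long, 84 wide.
- long_deck (a point): Centre of the top face of the LONG wooden toy truck's flat load deck (three axles; fixed to the bench). Deck 126 mm long (x), 66 wide (y), top 42 above the bench. -x points to the cab, z up. The cab starts at the deck's front edge, 63 mm from the point: 60 wide, 40 long, up to 93 above the bench; then a low bonnet 34 long. Whole truck 200 long, 84 wide.
- spare_top (a point): Top of the empty spare stand, a plain plywood board on two battens, fixed to the bench: 140 long (x), 90 wide (y) mm, its top 24 mm above the bench. The point is the centre of its top face, z up.
- mug_mid (a point): Bystander, leave alone: red plastic mug, 76 mm across, 80 mm high; the point is its centre, half-way up.
- glue_mid (a point): Bystander, leave alone: yellow glue bottle with white cap, 60 mm across, 160 mm high; the point is half-way up.
- sander_mid (a point): Bystander, leave alone: cork sanding block, 55 x 100 x 35 mm; the point is its centre.
Mind the look-alikes: they are no part of the job. Leave any pink or white look-alike of the part that bears tank_mid alone.

How it is judged:
By the outcome, as a careful person would: the job done as asked, in the order asked, and still so for the second after the job is handed in, with the robot touching nothing.
It also fails if it takes over 112 s, if anything falls off the work surface, if the arm or the gripper's body presses on something with over 40 N, if the wrist force passes 120 N, or if a joint passes its speed limit or range.

ROBOT

A 6-joint arm with a two-finger parallel gripper is mounted at the origin on the work surface. World frame = base frame: x ahead of the robot, y to its left, z up, the work surface at z = 0. Lengths are in m, angles in rad, forces in N, time in s.
With the tool pointing down it reaches from about 0.275 to 0.825 m from the base axis. Payload 4.9 kg.
Tool frame: the origin (TCP) lies midway between the tips of the shut fingers; the grasp point (between the pads) lies 19 mm behind it (grip_point_offset is the distance from the TCP to the grasp point, in m); z points along the fingers, x is the direction in which the jaws open and shut, and the axes are right-handed (so a half turn about z gives the same grasp; the last joint's range is limited). The gripper opens to 85 mm and grips with 20 to 120 N. Pads are 22 mm wide; open, the fingers measure 114 mm over their backs; the gripper's body (76 mm by 85 mm) begins 54 mm behind the grasp point. The pads swing forward as they close: fully open they stand 13 mm farther back than shut.
Start: joints at [-1.252, 0.326, -0.193, 1.052, 0, 1.437], TCP at [0.241, -0.495, 0.196] pointing down, gripper open.
Joint ranges: [-2.65, 2.65], [-0.97, 1.79], [-1.3, 1.35], [-1.93, 2.1], [-1.47, 1.37], [-3.14, 3.14]. Speed limits (rad/s): [2.57, 2.57, 3.14, 3.14, 3.14, 3.14].

INTERFACE

Orientations are given as a rotation vector (axis times angle).
In Python, from cell import * gives the robot as it stands. Calls block until the motion is done:
- movep(position, orientation): joint-space move of the TCP to a pose.
- move_l(position, velocity=0.15, rot=None, until_force=None): straight line of the TCP; rot=None keeps the orientation; velocity is the mean speed in m/s. With until_force (N) it stops when the force on the tool has changed by that much, and returns True; else False.
- set_joints(angles): joint-space move.
- let_go() and grab(newtons=None): open the fingers fully, or close them until they stop; newtons is the grip in N (None keeps the last).
- sleep(seconds).
- ik(position, orientation): joint angles nearest the present ones, or None.
- get_state(): the state.
- grab_frame(name): name is "scene" or "top" or "wrist"; returns a dict with "img" (420x560x3 uint8, red, green, blue), "fx", "fy", "cx", "cy" (pixels), "cam_to_world" (4x4, takes a point from camera to world coordinates); the wrist camera has in their place "T_tool_cam" (4x4, takes a point from camera to tool coordinates, whose origin is the TCP and whose axes are the tool frame's). Camera axes: x right, y down, z forward; pixel columns grow to the right and rows downward; lengths in m; the calibration is good to about 2 mm. A picture is of the moment at which its call begins: read the wrist's pose just before it. There is no depth.
A pose or a line that the arm cannot do raises MotionError and nothing moves.
- sign_off(): hands the job in, once; it reports no verdict.
Trained networks look in the newest picture that a camera, given by its name, has taken for a name from the list of things; names that differ only in an ending like _2 or _b are one class to them, and where a whole thing is asked for, a point or a joint stands for the part that bears it (a point fixed in the world has none). Each returns a list of dicts, best first, with "score" (0 to 1); they miss things now and then, are a little off and sometimes report something else, mostly with a low value. They report only what shows in the picture. A call takes as long as a camera call. They do not tell look-alikes from the thing itself.
- spot_in(camera, name): "centre" ([column, row] in pixels, amid what is visible of it).
- silhouettes(camera, name): "mask" (420x560 bool, what is visible of it) and "centre" ([column, row] in pixels, amid what is visible of it).
- tip_of(camera, name): "centre" ([column, row] in pixels: a listed point, or the origin of a listed thing).
The state is a dict: "clock": time; "q": joint angles; "joint_velocities": joint speeds; "tau": joint torques, N m; "position": TCP position; "eef_rot": TCP orientation; "contact_force": force on the tool from outside, world axes, zero at the start; "wrist_torque": the same for the moment, N m; "finger_gap": opening from 0.0 (shut) to 1.0 (fully open).
Only numpy, scipy, OpenCV 4.12 (cv2) and the standard library are available. Lean on these libraries where they do the work, as an engineer would, in place of code of your own. Each camera call takes 0.05 s, during which the arm holds its last target.

## Working session

There is one attempt and no reset: what is moved stays moved. The work goes in short steps, each a Python script; the robot and the scene stay as the last script left them, time stands still between calls to the robot, and variables do not carry over. Pictures are saved under pics/ and viewed, and the job is handed in when it is done.

```bash
ls; mkdir -p pics
python3 - <<'E'
from cell import *
import cv2
for n in ("scene","top","wrist"):
    f=grab_frame(n); cv2.imwrite(f"pics/{n}0.png",f["img"][:,:,::-1])
    print(n,f["fx"],f["cx"],f["cy"]); print(f.get("cam_to_world",f.get("T_tool_cam")))
print(get_state())
E
```

```text
pics
scene 412.5651638062404 283.3944888704996 204.96329047009024
[[-2.61370701e-01  7.88172393e-01 -5.57198022e-01  1.12304969e+00]
 [ 9.65238429e-01  2.13207353e-01 -1.51186637e-01  1.14321140e-01]
 [-3.62418174e-04 -5.77344700e-01 -8.16500438e-01  9.78230999e-01]
 [ 0.00000000e+00  0.00000000e+00  0.00000000e+00  1.00000000e+00]]
top 420.13973411940214 283.11677162467305 208.52594170781268
[[-0.00757054 -0.99764888  0.06811314  0.43100597]
 [-0.99988857  0.00667593 -0.01335227 -0.05721018]
 [ 0.01286615 -0.06820663 -0.99758825  1.02395361]
 [ 0.          0.          0.          1.        ]]
wrist 324.4893193204315 279.47688595358653 204.88822002427554
[[ 9.99999908e-01  3.42186441e-04  2.60342439e-04  5.00055245e-04]
 [-3.99222906e-04  9.63784092e-01  2.66683455e-01 -6.56834465e-02]
 [-1.59658439e-04 -2.66683534e-01  9.63784139e-01 -1.76804603e-01]
 [ 0.00000000e+00  0.00000000e+00  0.00000000e+00  1.00000000e+00]]
{'clock': 0.15, 'q': array([-1.25218951e+00,  3.26761689e-01, -1.93350890e-01,  1.05198997e+00,
       -1.10669091e-05,  1.43660605e+00]), 'joint_velocities': array([-4.43174659e-04, -2.52462302e-03,  2.73309055e-03, -2.62028461e-05,
        1.01409641e-03,  5.02742369e-04]), 'tau': array([ 5.10817688e-05, -4.43707073e+01,  2.62663579e+01,  1.04671312e-02,
       -2.02005203e-04, -1.23124389e-05]), 'position': array([ 0.24047495, -0.49410798,  0.1954895 ]), 'eef_rot': array([-2.66269777e+00,  1.66566870e+00,  1.58896862e-03]), 'contact_force': array([ 0.61463832,  0.11563638, -0.57271269]), 'wrist_torque': array([-0.00935301, -0.02283601, -0.02779991]), 'finger_gap': 0.9963612454909224}
```

View pics/top0.png

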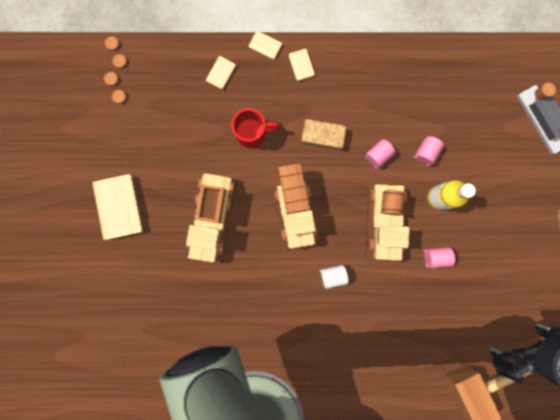

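View pics/scene0.png

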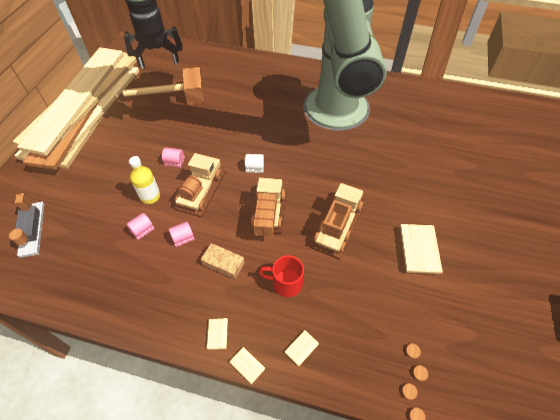

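The top view shows spare stand (118,207), the long truck with crate (210,217), the short truck with van overhanging (295,205) and the medium truck with tank (390,222). Pink and white look-alikes are scattered around. Next I'll get rough positions from the networks.

```bash
cat > h.py <<'E'
from cell import *
import numpy as np, cv2
from scipy.spatial.transform import Rotation as R
Z={'tank_mid':.066,'crate_mid':.066,'van_mid':.066,'short_deck':.042,'medium_deck':.042,'long_deck':.042,'spare_top':.024,'mug_mid':.04,'glue_mid':.08,'sander_mid':.0175}
def frame(cam):
    s=get_state(); f=grab_frame(cam)
    if cam=='wrist':
        T=np.eye(4);T[:3,:3]=R.from_rotvec(s['eef_rot']).as_matrix();T[:3,3]=s['position']
        f['cam_to_world']=T@f['T_tool_cam']
    return f
def back(f,px,z):
    px=np.atleast_2d(px).astype(float);C=f['cam_to_world']
    d=np.c_[(px[:,0]-f['cx'])/f['fx'],(px[:,1]-f['cy'])/f['fy'],np.ones(len(px))]@C[:3,:3].T
    o=C[:3,3]; return o+d*((z-o[2])/d[:,2])[:,None]
def proj(f,P):
    P=np.atleast_2d(P);C=f['cam_to_world'];c=(P-C[:3,3])@C[:3,:3]
    return np.c_[c[:,0]/c[:,2]*f['fx']+f['cx'],c[:,1]/c[:,2]*f['fy']+f['cy']]
def down(yaw): # tool x at angle yaw in world, z down
    c,s=np.cos(yaw),np.sin(yaw)
    return R.from_matrix(np.array([[c,s,0],[s,-c,0],[0,0,-1]])).as_rotvec()
E
python3 - <<'E'
from h import *
for cam in('top','scene'):
    f=frame(cam)
    for n,z in Z.items():
        for r in tip_of(cam,n)[:3]:
            print(cam,n,round(r['score'],2),np.round(r['centre'],1),np.round(back(f,r['centre'],z)[0],4))
E
```

```text
top tank_mid 0.97 [335.3 277.6] [ 0.3389 -0.187   0.066 ]
top tank_mid 0.89 [381.3 154.9] [ 0.6192 -0.2981  0.066 ]
top tank_mid 0.79 [438.3 256.3] [ 0.3849 -0.4228  0.066 ]
top crate_mid 0.78 [210.9 205.4] [0.5047 0.0947 0.066 ]
top crate_mid 0.34 [295.4 187.9] [ 0.5437 -0.0986  0.066 ]
top van_mid 0.97 [291.8 187.8] [ 0.5439 -0.0903  0.066 ]
top van_mid 0.25 [324.2 136.4] [ 0.6632 -0.1664  0.066 ]
top short_deck 0.72 [291.6 200.6] [ 0.5166 -0.0904  0.042 ]
top medium_deck 0.6 [390.4 204. ] [ 0.507  -0.3228  0.042 ]
top medium_deck 0.34 [246.7 132.4] [0.6794 0.0146 0.042 ]
top long_deck 0.76 [211.7 201.2] [0.5164 0.0967 0.042 ]
top spare_top 0.64 [115.4 207.5] [0.5044 0.3276 0.024 ]
top spare_top 0.4 [393.4 200.4] [ 0.517  -0.3351  0.024 ]
top spare_top 0.32 [211.2 202.6] [0.5146 0.1007 0.024 ]
top mug_mid 0.79 [251.3 130.6] [0.6842 0.0038 0.04  ]
top glue_mid 0.66 [451.8 193.5] [ 0.5271 -0.453   0.08  ]
top sander_mid 0.56 [322.1 135.3] [ 0.6777 -0.1669  0.0175]
scene tank_mid 0.92 [194.  187.2] [ 0.5071 -0.3115  0.066 ]
scene tank_mid 0.83 [138.7 223.8] [ 0.6581 -0.4052  0.066 ]
scene tank_mid 0.75 [172.2 156.8] [ 0.4182 -0.417   0.066 ]
scene crate_mid 0.95 [338.3 214.7] [0.493  0.0949 0.066 ]
scene van_mid 0.62 [263.2 214.7] [ 0.5452 -0.0982  0.066 ]
scene van_mid 0.58 [268.9 211.7] [ 0.532  -0.0863  0.066 ]
scene short_deck 0.89 [270.3 214.6] [ 0.5246 -0.0852  0.042 ]
scene medium_deck 0.6 [195.4 192.2] [ 0.5066 -0.312   0.042 ]
scene medium_deck 0.33 [192.  186.4] [ 0.4897 -0.3294  0.042 ]
scene long_deck 0.75 [337.3 228.1] [0.5196 0.0999 0.042 ]
scene spare_top 0.8 [422.5 247.9] [0.5099 0.3281 0.024 ]
scene mug_mid 0.72 [292.6 276.7] [0.6872 0.0196 0.04  ]
scene glue_mid 0.77 [140.1 181.4] [ 0.5367 -0.4574  0.08  ]
scene sander_mid 0.94 [222.9 260.5] [ 0.6795 -0.1694  0.0175]
scene sander_mid 0.64 [291.5 273. ] [0.6675 0.012  0.0175]
```

Run:
```python
from h import *
T={'long':(.515,.097),'short':(.52,-.088),'medium':(.507,-.318),'spare':(.507,.328)}
for ps in(np.pi/2,-np.pi/2):
  for n,p in T.items():
    for z in(.06,.2): 
        q=ik([*p,z],down(ps)); print(ps,n,z,None if q is None else np.round(q,2))
import pickle
for n in('medium','short','long','spare'):
    p=T[n]; q=ik([p[0],p[1],.2],down(-np.pi/2))
    movep([p[0]-.0,p[1],.2],down(-np.pi/2))
    f=frame('wrist'); cv2.imwrite(f'pics/w_{n}1.png',f['img'][:,:,::-1]); pickle.dump(f,open(f'pics/w_{n}1.pkl','wb'))
    for k in Z:
        for r in tip_of('wrist',k)[:2]:
            if r['score']>.4: print(n,k,round(r['score'],2),np.round(r['centre']),np.round(back(f,r['centre'],Z[k])[0],4))
print(get_state()['clock'])
```

```text
1.5707963267948966 long 0.06 [ 0.05  0.41 -0.45  0.71  0.    0.05]
1.5707963267948966 long 0.2 [ 0.05  0.28 -0.25  1.04  0.    0.05]
1.5707963267948966 short 0.06 [-0.31  0.42 -0.44  0.71  0.   -0.31]
1.5707963267948966 short 0.2 [-0.31  0.28 -0.24  1.04  0.   -0.31]
1.5707963267948966 medium 0.06 [-0.68  0.53 -0.24  0.8   0.   -0.68]
1.5707963267948966 medium 0.2 [-0.68  0.41 -0.05  1.1   0.   -0.68]
1.5707963267948966 spare 0.06 [ 0.45  0.54 -0.23  0.8   0.    0.45]
1.5707963267948966 spare 0.2 [ 0.45  0.42 -0.04  1.11  0.    0.45]
-1.5707963267948966 long 0.06 [ 0.05  0.41 -0.45  0.71  0.   -3.1 ]
-1.5707963267948966 long 0.2 [ 0.05  0.28 -0.25  1.04  0.   -3.1 ]
-1.5707963267948966 short 0.06 [-0.31  0.42 -0.44  0.71  0.    2.83]
-1.5707963267948966 short 0.2 [-0.31  0.28 -0.24  1.04  0.    2.83]
-1.5707963267948966 medium 0.06 [-0.68  0.53 -0.24  0.8   0.    2.46]
-1.5707963267948966 medium 0.2 [-0.68  0.41 -0.05  1.1   0.    2.46]
-1.5707963267948966 spare 0.06 [ 0.45  0.54 -0.23  0.8   0.   -2.69]
-1.5707963267948966 spare 0.2 [ 0.45  0.42 -0.04  1.11  0.   -2.69]
medium tank_
[... 495 characters left out ...]
087 0.091  0.066 ]
short van_mid 0.7 [284. 165.] [ 0.5402 -0.0947  0.066 ]
short mug_mid 0.87 [173.   0.] [0.6884 0.0071 0.04  ]
short sander_mid 0.81 [360.  17.] [ 0.6801 -0.17    0.0175]
long tank_mid 0.6 [510. 318.] [ 0.3657 -0.1585  0.066 ]
long crate_mid 0.86 [283. 193.] [0.5071 0.0925 0.066 ]
long van_mid 0.6 [475. 156.] [ 0.5431 -0.0909  0.066 ]
long medium_deck 0.43 [478. 159.] [ 0.5372 -0.1086  0.042 ]
long spare_top 0.8 [ 74. 185.] [0.5063 0.3237 0.024 ]
long mug_mid 0.69 [282. 193.] [0.5013 0.0931 0.04  ]
long sander_mid 0.77 [551.  12.] [ 0.6796 -0.1722  0.0175]
spare crate_mid 0.58 [518. 186.] [0.5064 0.0925 0.066 ]
spare spare_top 0.77 [279. 177.] [0.5072 0.3259 0.024 ]
11.3667
```

Run:
```python
import cv2,numpy as np
I=[cv2.imread(f'pics/w_{n}1.png') for n in('medium','short','long','spare')]
m=np.vstack([np.hstack(I[:2]),np.hstack(I[2:])]);cv2.imwrite('pics/m1.png',cv2.resize(m,(800,600)))
cv2.imwrite('pics/c_med.png',cv2.resize(I[0][100:380,150:400],None,fx=2,fy=2,interpolation=cv2.INTER_CUBIC))
cv2.imwrite('pics/c_short.png',cv2.resize(I[1][60:340,160:410],None,fx=2,fy=2,interpolation=cv2.INTER_CUBIC))
cv2.imwrite('pics/c_long.png',cv2.resize(I[2][60:340,160:410],None,fx=2,fy=2,interpolation=cv2.INTER_CUBIC))
```

```text
(no output)
```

View pics/m1.png

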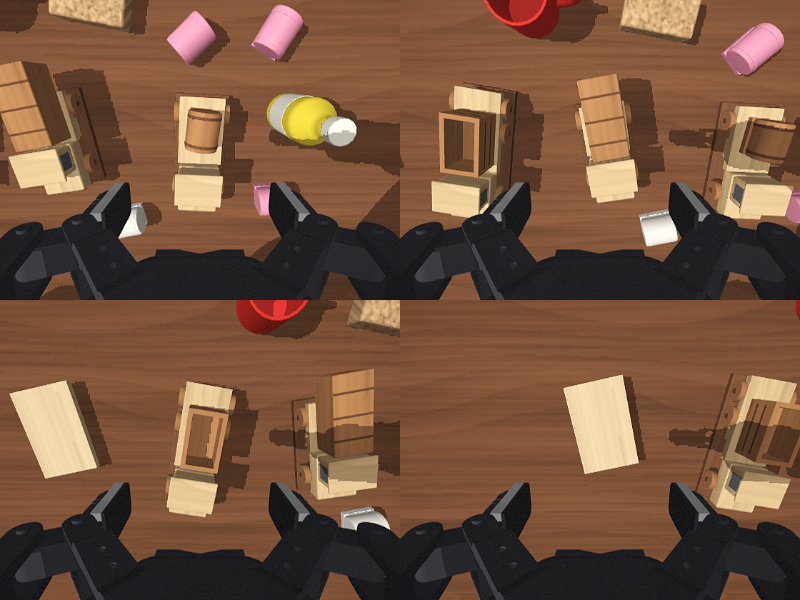

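View pics/c_med.png

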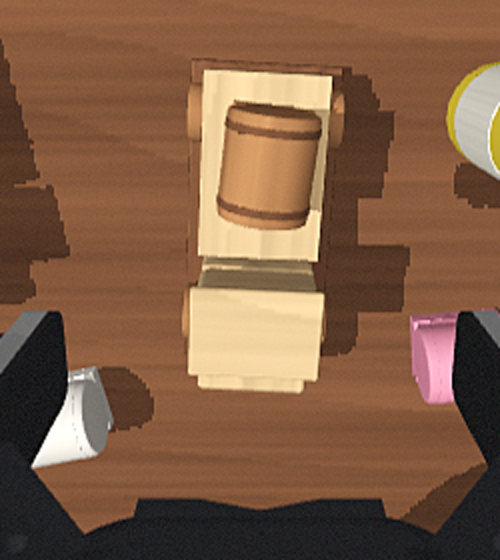

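View pics/c_short.png

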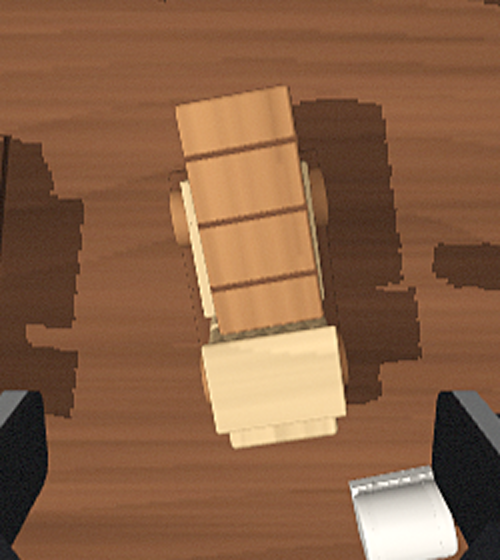

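View pics/c_long.png

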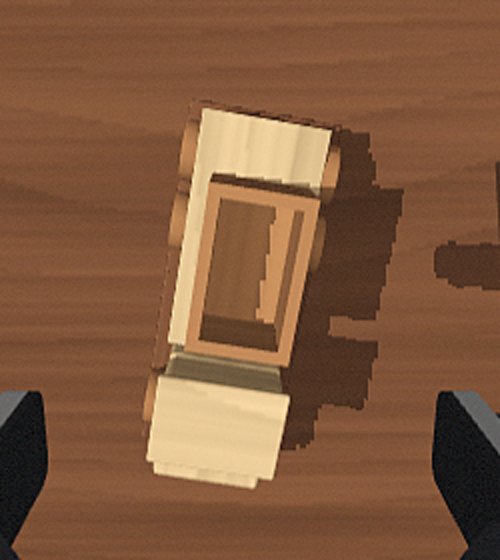

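The wrist views show each truck clearly: medium with tank, short with van, and long (three axles) with crate. Every body is a few degrees askew. Image up is world +x. Next I'll fit rectangles with known sizes to corner picks.

```bash
cat >> h.py <<'E'
from scipy.optimize import least_squares
def rect(x,y,a,L,W):
    c,s=np.cos(a),np.sin(a); M=np.array([[c,-s],[s,c]])
    # order: image TL(+x,+y) TR(+x,-y) BR(-x,-y) BL(-x,+y)
    return np.array([[L,W],[L,-W],[-L,-W],[-L,W]])/2@M.T+[x,y]
def fitrect(f,px,z,L,W):
    "px: 4 corners TL TR BR BL (None rows = nan)"
    P=back(f,px,z)[:,:2]; ok=~np.isnan(P[:,0])
    g=least_squares(lambda p:(rect(*p,L,W)-P)[ok].ravel(),[*np.nanmean(P,0),0])
    d=[np.linalg.norm(P[i]-P[(i+1)%4])*1e3 for i in range(4)]
    return g.x,np.round(d,1),np.round(np.linalg.norm(g.fun.reshape(-1,2),axis=1)*1e3,1)
def overlay(f,boxes,out,crop,s=2):
    im=cv2.resize(f['img'][:,:,::-1],None,fx=s,fy=s,interpolation=cv2.INTER_CUBIC)
    for (x,y,a,L,W,z),c in boxes:
        q=proj(f,np.c_[rect(x,y,a,L,W),[z]*4]);cv2.polylines(im,[np.int32(((q+.5)*s)*8)],True,c,1,cv2.LINE_AA,3)
    r0,r1,c0,c1=[int(v*s) for v in crop]; cv2.imwrite(out,im[r0:r1,c0:c1])
E
python3 - <<'E'
from h import *
import pickle
F={n:pickle.load(open(f'pics/w_{n}1.pkl','rb')) for n in('medium','short','long','spare')}
def go(n,lab,px,off,z,L,W):
    px=np.array(px,float)/2+off-.25
    r=fitrect(F[n],px,z,L,W);print(lab,np.round(r[0],4),'deg',round(np.degrees(r[0][2]),1),r[1],r[2]);return (*r[0],L,W,z)
B={}
B['med']=go('medium','med deck',[(203,70),(332,76),(318,262),(198,256)],(150,100),.042,.1,.066)
B['van']=go('short','van',[(177,106),(289,86),(323,318),(221,335)],(160,60),.09,.106,.05)
B['cabs']=go('short','short cab',[(202,348),(337,327),(346,416),(217,432)],(160,60),.093,.04,.06)
B['crate']=go('long','crate',[(212,182),(321,200),(288,367),(187,352)],(160,60),.09,.08,.05)
B['long']=go('long','long deck',[(204,108),(332,129),(290,365),(168,345)],(160,60),.042,.126,.066)
B['tank']=go('medium','tank',[(230,110),(322,118),(308,228),(218,215)],(150,100),.067,.054,.046)
s=np.array([(565,388),(622,376),(638,461),(585,473)],float); s=(s-[400,300])*[560/400,420/300]
r=fitrect(F['spare'],s,.024,.14,.09);print('spare',r);B['spare']=(*r[0],.14,.09,.024)
a=B['cabs'];d=.037+.02;B['shortdeck']=(a[0]+d*np.cos(a[2]),a[1]+d*np.sin(a[2]),a[2],.074,.066,.042)
print(B['shortdeck'])
G=(0,255,0);Y=(255,0,0)
overlay(F['medium'],[(B['med'],G),(B['tank'],Y)],'pics/o1.png',(110,310,230,340),3)
overlay(F['short'],[(B['van'],G),(B['cabs'],Y),(B['shortdeck'],Y)],'pics/o2.png',(90,290,230,340),3)
overlay(F['long'],[(B['crate'],G),(B['long'],Y)],'pics/o3.png',(100,300,220,340),3)
overlay(F['spare'],[(B['spare'],Y)],'pics/o4.png',(80,280,200,350),3)
im=[cv2.imread(f'pics/o{i}.png') for i in(1,2,3,4)]
cv2.imwrite('pics/oo.png',cv2.resize(np.hstack(im[:2]),None,fx=1,fy=1)); cv2.imwrite('pics/oo2.png',np.hstack(im[2:]))
pickle.dump(B,open('B.pkl','wb'))
E
```

```text
med deck [ 0.5021 -0.3217 -0.049 ] deg -2.8 [ 65.3 100.   65.7  99.5] [0.4 0.4 0.2 0.3]
van [ 0.5412 -0.0964  0.1721] deg 9.9 [ 48.2 104.4  48.2 104.6] [1.1 1.2 1.2 1.2]
short cab [ 0.4633 -0.1072  0.1472] deg 8.4 [63.3 45.4 62.5 43.7] [2.3 3.3 2.9 2.3]
crate [ 0.5074  0.0901 -0.1602] deg -9.2 [48.7 80.2 48.3 80.4] [0.7 0.7 0.8 0.9]
long deck [ 0.5144  0.0912 -0.1589] deg -9.1 [ 64.8 128.   68.1 126.9] [0.8 1.1 1.7 1. ]
tank [ 0.5077 -0.3249 -0.1157] deg -6.6 [44.  55.1 45.3 52.3] [1.3 1.2 0.7 1. ]
spare (array([0.5071504 , 0.3207356 , 0.21185894]), array([ 85.4, 134. ,  88. , 137.2]), array([3. , 3.5, 3.5, 1.4]))
(np.float64(0.5197036637230096), np.float64(-0.0988815373790382), np.float64(0.1472084007526566), 0.074, 0.066, 0.042)
```

View pics/oo.png

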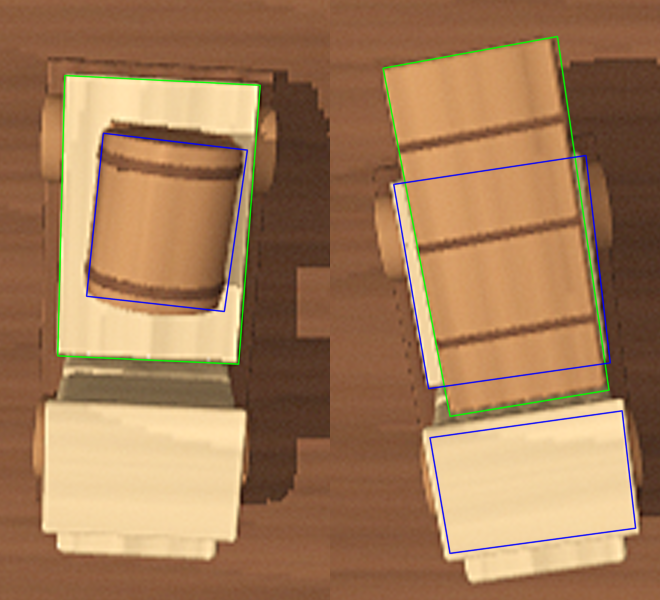

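View pics/oo2.png

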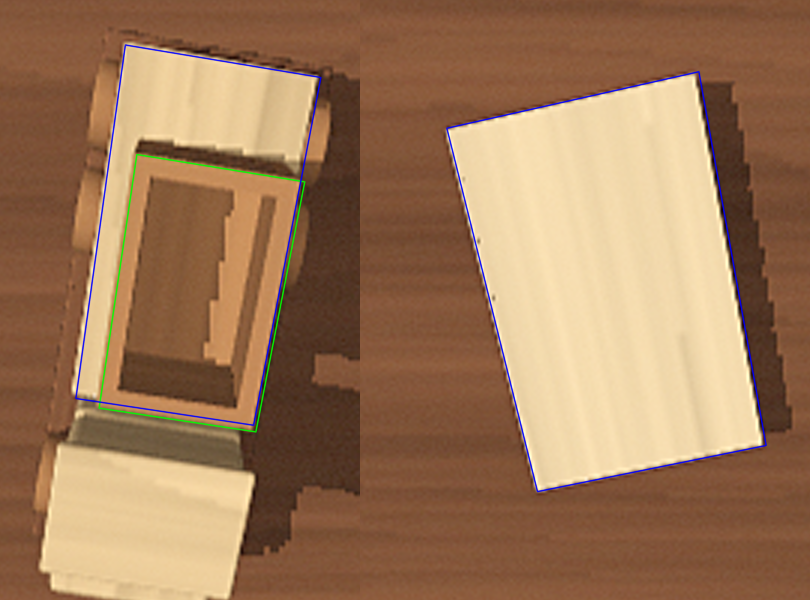

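Overlays fit well except the short truck's cab, which has an overhanging roof, so I'll re-measure that deck once it's empty. I'll view the spare stand with the tool turned half round: this exposes any hand-eye bias and puts joint 6 mid-range.

Run:
```python
from h import *
import pickle
movep([.507,.321,.2],down(np.pi/2+.0))
f=frame('wrist'); pickle.dump(f,open('pics/w_spare2.pkl','wb'))
B=pickle.load(open('B.pkl','rb'))
overlay(f,[(B['spare'],(255,0,0))],'pics/sp2.png',(50,350,150,430),2)
m=cv2.inRange(cv2.cvtColor(f['img'],cv2.COLOR_RGB2GRAY),175,255)
for ff,a in((f,0),(pickle.load(open('pics/w_spare1.pkl','rb')),0)):
    g=cv2.cvtColor(ff['img'],cv2.COLOR_RGB2GRAY); m=cv2.inRange(g,150,255)
    cs,_=cv2.findContours(m,cv2.RETR_EXTERNAL,cv2.CHAIN_APPROX_NONE)
    c=[c for c in cs if cv2.contourArea(c)>2000 and abs(np.mean(c[:,0,0])-280)<60][0]
    P=back(ff,c[:,0,:],.024)[:,:2]*1000
    print(cv2.minAreaRect(P.astype(np.float32)))
print(get_state()['clock'])
```

```text
((506.3085632324219, 321.54571533203125), (139.70346069335938, 89.29923248291016), 12.283799171447754)
((506.69732666015625, 321.4909973144531), (139.905517578125, 89.20086669921875), 12.271427154541016)
14.0583
```

View pics/sp2.png

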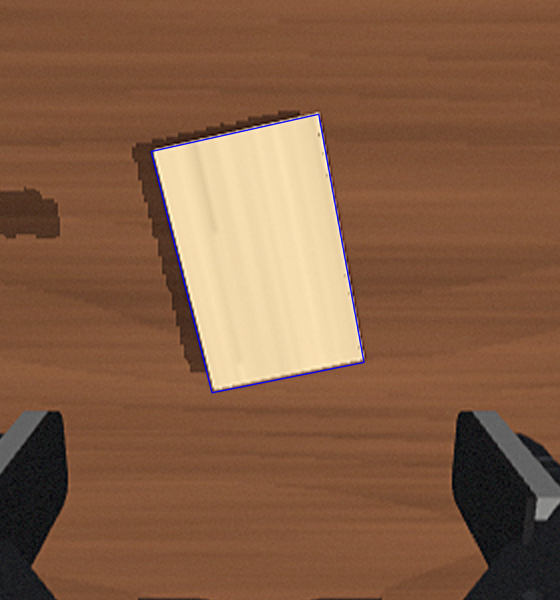

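Hand-eye bias is under 0.5 mm. The stand centre is (0.5065, 0.3215) at 12.3°. Next: van to the spare stand.

```bash
cat >> h.py <<'E'
def pick(x,y,a,z=.049,N=35):
    r=down(a+np.pi/2)
    movep([x,y,.17],r); move_l([x,y,z],.12)
    grab(N); s=get_state(); print('gap',round(s['finger_gap'],3),'pos',np.round(s['position'],4),'F',np.round(s['contact_force'],1),'t',s['clock'])
    move_l([x,y,.17],.15); print('gap up',round(get_state()['finger_gap'],3))
def place(x,y,a,z,release=True):
    r=down(a+np.pi/2)
    movep([x,y,.17],r); move_l([x,y,z+.004],.12); 
    h=move_l([x,y,z-.003],.015,until_force=5); s=get_state()
    print('touch',h,np.round(s['position'],4),np.round(s['contact_force'],1))
    let_go(); sleep(.2); move_l([x,y,.17],.15); print('t',get_state()['clock'])
E
python3 - <<'E'
from h import *
pick(.5412,-.0964,.1721)
f=frame('wrist');cv2.imwrite('pics/v1.png',f['img'][:,:,::-1])
E
```

```text
gap 0.566 pos [ 0.5416 -0.0964  0.0499] F [-1.7 -0.1  5.4] t 17.225
gap up 0.562
```

View pics/v1.png

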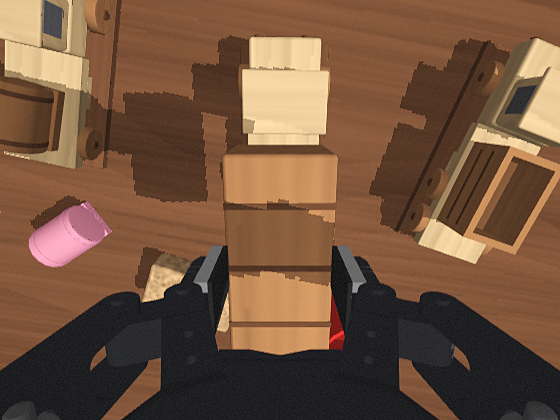

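The van is held squarely, with the roof lines in the lower centre of the view.

Run:
```python
from h import *
import pickle
place(.5065,.3215,.2143,.0315)
f=frame('wrist');cv2.imwrite('pics/v2.png',f['img'][:,:,::-1])
pickle.dump(f,open('pics/w_spare3.pkl','wb'))
movep([.53,-.094,.2],down(-np.pi/2+6.2831853+.1-0) if 0 else down(np.pi/2+.15))
f=frame('wrist');cv2.imwrite('pics/v3.png',f['img'][:,:,::-1]);pickle.dump(f,open('pics/w_short3.pkl','wb'));print(get_state()['clock'])
a=[cv2.imread(f'pics/v{i}.png') for i in(2,3)];cv2.imwrite('pics/v23.png',cv2.resize(np.vstack(a),(400*2*560//560,1200//2*2))[:,:] if 0 else cv2.resize(np.hstack(a),(800,300)))
cv2.imwrite('pics/v3c.png',cv2.resize(a[1][0:290,150:420],None,fx=2,fy=2,interpolation=cv2.INTER_CUBIC))
```

```text
touch True [0.507  0.3218 0.032 ] [ 0.5 -0.3  4.7]
t 23.1583
24.8
```

View pics/v23.png

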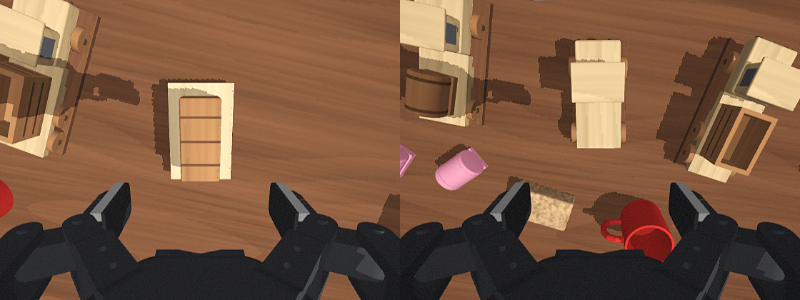

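View pics/v3c.png

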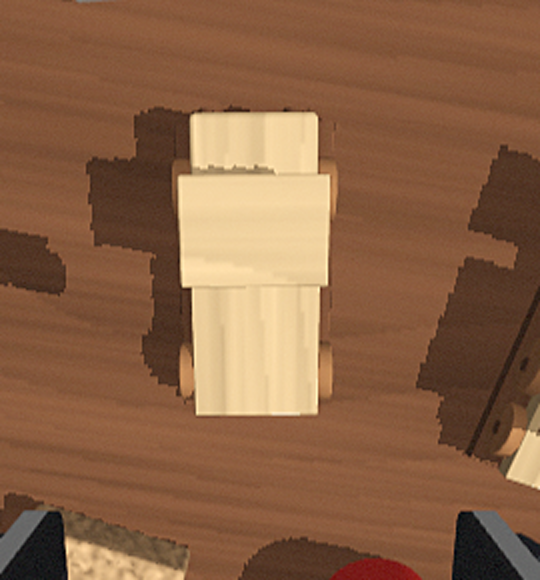

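Van stands on the spare. The short deck's rear edge (crop row 414, columns 196–318) and both sides are visible; the cab hides its front. Fitting it.

Run:
```python
from h import *
import pickle
f=pickle.load(open('pics/w_short3.pkl','rb'))
g=cv2.GaussianBlur(cv2.cvtColor(f['img'],cv2.COLOR_RGB2GRAY),(3,3),0).astype(float)
def cross(seq,pos,th=140):  # first crossing along
    for i in range(len(seq)-1):
        if (seq[i]>th)!=(seq[i+1]>th): return pos[i]+(pos[i+1]-pos[i])*(th-seq[i])/(seq[i+1]-seq[i])
L=[];Rr=[];Bt=[]
for r in list(range(148,168))+list(range(196,205)):
    L.append((cross(g[r,278:230:-1],np.arange(278,230,-1)),r)); Rr.append((cross(g[r,278:330],np.arange(278,330)),r))
for c in range(254,304,2): Bt.append((c,cross(g[190:230,c],np.arange(190,230))))
L,Rr,Bt=[np.array(v,float) for v in(L,Rr,Bt)]
print(L[::6],Rr[::6],Bt[::6])
Lw,Rw,Bw=[back(f,v,.042)[:,:2] for v in(L,Rr,Bt)]
# image left = -y, right=+y, bottom=+x
def res(p):
    x,y,a=p;c,s=np.cos(a),np.sin(a);u=lambda P:(P-[x,y])@[c,s];v=lambda P:(P-[x,y])@[-s,c]
    return np.r_[v(Lw)+.033,v(Rw)-.033,u(Bw)-.037]
o=least_squares(res,[.52,-.098,.15],loss='soft_l1',f_scale=.001);print(o.x,np.degrees(o.x[2]),np.round([1e3*np.mean(res(o.x)[:29]),1e3*np.mean(res(o.x)[29:58]),1e3*np.std(res(o.x))],2))
B=pickle.load(open('B.pkl','rb'));B['short']=(*o.x,.074,.066,.042);pickle.dump(B,open('B.pkl','wb'))
overlay(f,[(B['short'],(255,0,0))],'pics/s4.png',(60,240,200,360),3)
```

```text
[[245.4375     148.        ]
 [245.57831325 154.        ]
 [245.62820513 160.        ]
 [246.03333333 166.        ]
 [247.06896552 200.        ]] [[309.5483871  148.        ]
 [309.53333333 154.        ]
 [309.45614035 160.        ]
 [309.15217391 166.        ]
 [308.67567568 200.        ]] [[254.         207.33333333]
 [266.         207.50980392]
 [278.         207.51020408]
 [290.         207.62264151]
 [302.         207.11764706]]
[ 0.51997194 -0.09752019  0.15688356] 8.988765755950856 [ 0.2  -0.2   0.22]
```

View pics/s4.png

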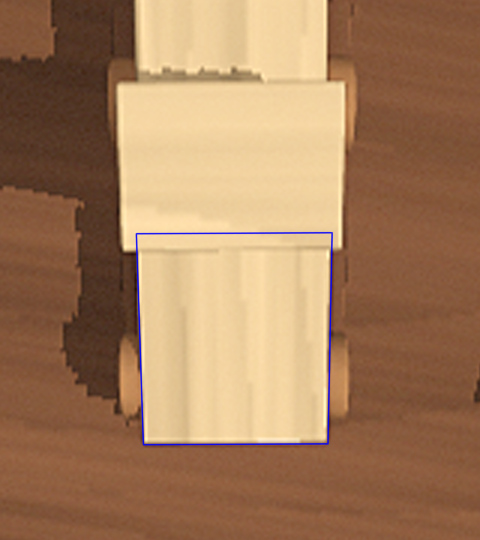

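Run:
```python
from h import *
import pickle
B=pickle.load(open('B.pkl','rb'))
movep([.577,-.325,.17],down(np.pi/2-.11))
f=frame('wrist');pickle.dump(f,open('pics/w_tank4.pkl','wb'));print(get_state()['clock'])
cv2.imwrite('pics/t4.png',cv2.resize(f['img'][100:300,200:360,::-1],None,fx=4,fy=4,interpolation=cv2.INTER_CUBIC)[:600*1,:])
print(proj(f,[[.5077,-.3249,.09],[.5077,-.3249,.066]]), f['cam_to_world'][:3,3])
```

```text
25.7917
[[269.46791122 115.0027705 ]
 [270.30690974 115.05372032]] [ 0.50894367 -0.31750061  0.34692928]
```

View pics/t4.png

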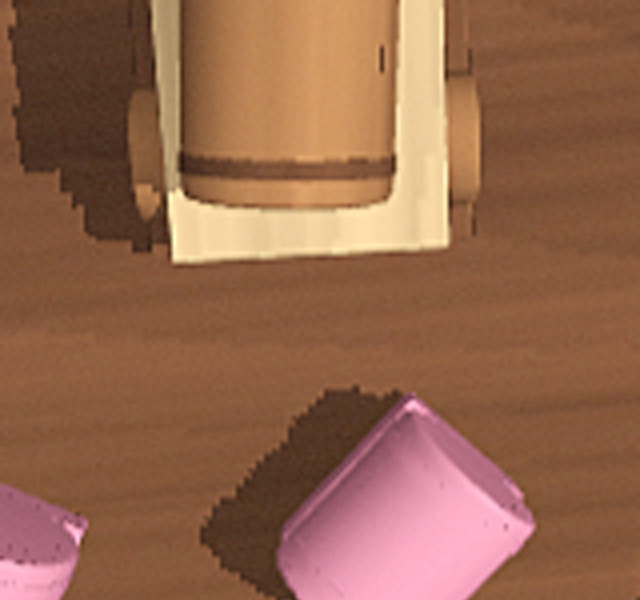

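Run:
```python
from h import *
import pickle
f=pickle.load(open('pics/w_tank4.pkl','rb'))
cv2.imwrite('pics/t5.png',cv2.resize(f['img'][50:185,205:345,::-1],None,fx=4,fy=4,interpolation=cv2.INTER_CUBIC))
```

```text
(no output)
```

View pics/t5.png

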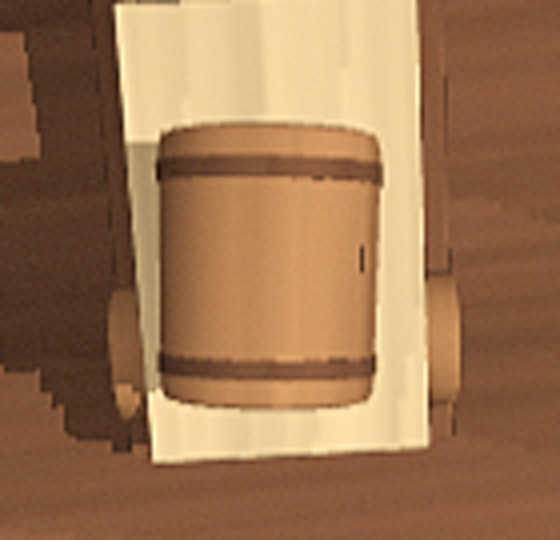

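Run:
```python
from h import *
import pickle
B=pickle.load(open('B.pkl','rb'))
f=pickle.load(open('pics/w_tank4.pkl','rb'))
t=lambda u,v:(u/4+205-.4,v/4+50-.4)
e=back(f,[t(268,122),t(268,409)],.09);s=back(f,[t(160,265),t(377,265)],.067)
print(e,s,np.linalg.norm(e[0]-e[1]),np.linalg.norm(s[0]-s[1]))
x=np.mean(e[:,0]);y=np.mean(s[:,1]);print(x,y)
pick(x,y,np.radians(-6.5),z=.0495)
place(*B['short'][:3],.0500)
r=down(B['short'][2]+np.pi/2);p=np.array(B['short'][:2])+.05*np.array([np.cos(B['short'][2]),np.sin(B['short'][2])])
movep([*p,.19],r)
f=frame('wrist');pickle.dump(f,open('pics/w_6.pkl','wb'))
overlay(f,[(B['short'],(255,0,0)),((*B['short'][:3],.054,.046,.067),(0,255,0))],'pics/t6.png',(40,240,180,380),3)
```

```text
[[ 0.48305919 -0.32042927  0.09      ]
 [ 0.53559959 -0.32647031  0.09      ]] [[ 0.50603278 -0.34620723  0.067     ]
 [ 0.51089908 -0.30133955  0.067     ]] 0.052886549223338956 0.04513081159152303
0.5093293909411923 -0.32377338901439623
gap 0.002 pos [ 0.5131 -0.3254  0.0546] F [-0.5  4.3 24.5] t 28.0917
gap up 0.0
touch False [ 0.5199 -0.0975  0.0469] [ 0.4  0.4 -0.3]
t 33.6333
```

View pics/t6.png

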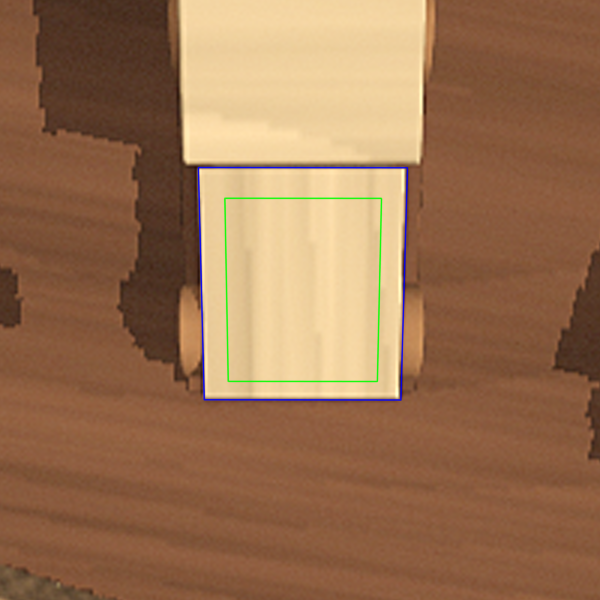

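The grip failed: the gap went to 0, so the tank slipped out of the jaws. Checking where it is now.

Run:
```python
from h import *
f=grab_frame('top');g=grab_frame('scene')
cv2.imwrite('pics/a1.png',cv2.resize(f['img'][150:290,330:470,::-1],None,fx=4,fy=4,interpolation=cv2.INTER_CUBIC))
cv2.imwrite('pics/a2.png',cv2.resize(g['img'][120:260,110:300,::-1],None,fx=4,fy=4,interpolation=cv2.INTER_CUBIC))
```

```text
(no output)
```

View pics/a1.png

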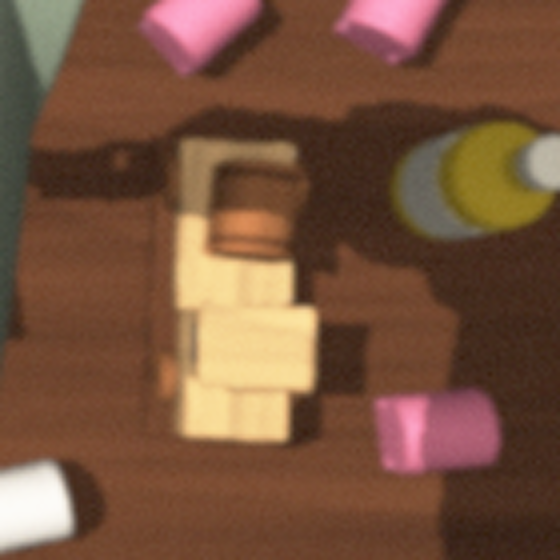

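View pics/a2.png

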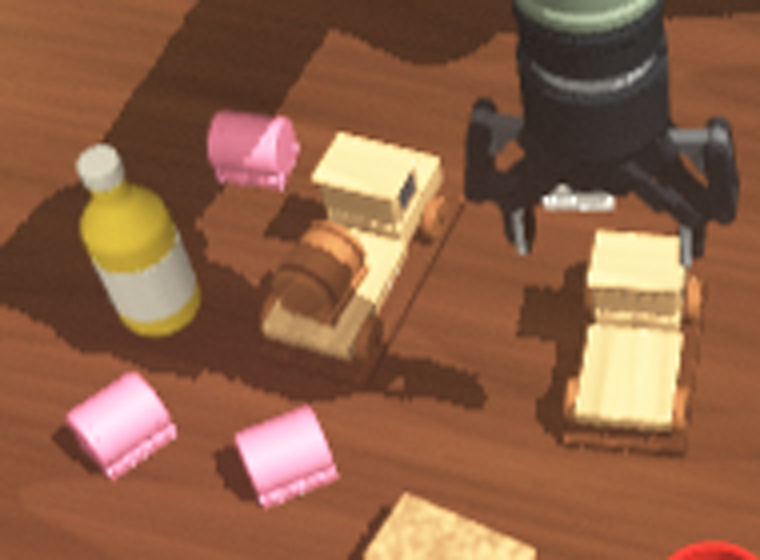

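The tank is still upright on the medium deck. The pads sit several mm farther back at a 46 mm opening, so they closed above the barrel's equator and slid off. I'll re-measure and grip about 6.5 mm lower.

Run:
```python
from h import *
import pickle
movep([.56,-.325,.17],down(np.pi/2-.11))
f=frame('wrist');pickle.dump(f,open('pics/w_tank7.pkl','wb'));print(get_state()['clock'])
cv2.imwrite('pics/t7.png',cv2.resize(f['img'][60:210,200:350,::-1],None,fx=4,fy=4,interpolation=cv2.INTER_CUBIC))
```

```text
35.1083
```

View pics/t7.png

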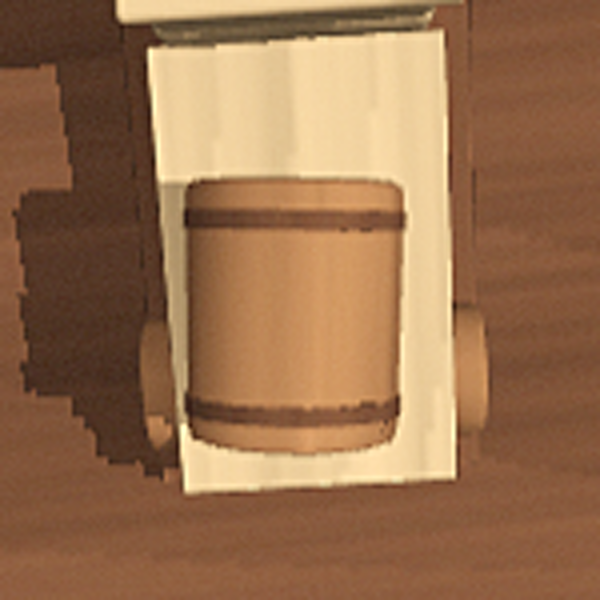

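Run:
```python
from h import *
import pickle
f=pickle.load(open('pics/w_tank7.pkl','rb'))
t=lambda u,v:(u/4+200-.4,v/4+60-.4)
e=back(f,[t(295,177),t(294,453)],.09);s=back(f,[t(188,315),t(403,315)],.067)
print(e,s,np.linalg.norm(e[0]-e[1]),np.linalg.norm(s[0]-s[1]))
c,sn=np.cos(-.113),np.sin(-.113);ax=np.array([c,sn]);ay=np.array([-sn,c])
u=np.mean(e[:,:2]@ax);v=np.mean(s[:,:2]@ay);x,y=u*ax+v*ay;print(x,y)
pick(x,y,-.113,z=.0425,N=30)
f=frame('wrist');cv2.imwrite('pics/t8.png',f['img'][:,:,::-1])
```

```text
[[ 0.48281275 -0.32132598  0.09      ]
 [ 0.53513866 -0.32749821  0.09      ]] [[ 0.50728017 -0.34732279  0.067     ]
 [ 0.51221517 -0.30207936  0.067     ]] 0.052688685359739064 0.045511781455079586
0.5089531451775807 -0.32461090939939113
gap 0.413 pos [ 0.5093 -0.3248  0.0437] F [-0.9  2.   7. ] t 37.2083
gap up -0.0
```

View pics/t8.png

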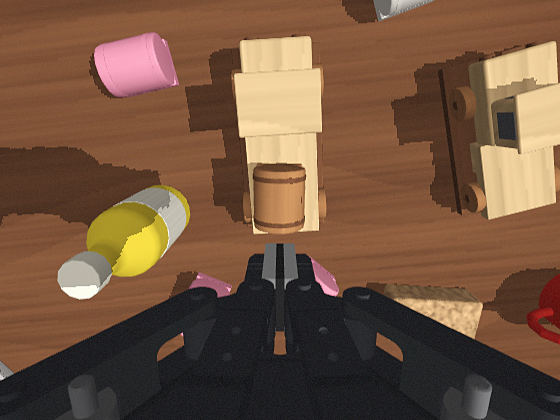

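The tank slipped again. It's undisturbed on the medium deck, but the jaws closed over it. I'll try a lower, gentler grip and look before lifting.

Run:
```python
from h import *
let_go()
x,y=.50895,-.3246
move_l([x,y,.0405],.12); s=get_state();print(s['position'],s['contact_force'],s['finger_gap'])
f=grab_frame('scene');cv2.imwrite('pics/b0.png',cv2.resize(f['img'][110:230,130:270,::-1],None,fx=4,fy=4,interpolation=cv2.INTER_CUBIC))
grab(20)
for i in range(3):
    s=get_state();print(s['clock'],np.round(s['position'],4),np.round(s['contact_force'],1),s['finger_gap']); sleep(.15)
f=grab_frame('scene');cv2.imwrite('pics/b1.png',cv2.resize(f['img'][110:230,130:270,::-1],None,fx=4,fy=4,interpolation=cv2.INTER_CUBIC))
f=grab_frame('wrist');cv2.imwrite('pics/b2.png',f['img'][:,:,::-1])
```

```text
[ 0.50956254 -0.32508332  0.04132264] [ 0.48257376 -0.27445973  0.31234492] 1.0024691128226002
40.825 [ 0.5091 -0.3247  0.0409] [-0.8  0.3  3.8] 0.4529895894986561
40.975 [ 0.5091 -0.3247  0.0409] [-1.   0.3  5.7] 0.4540182023035169
41.125 [ 0.5091 -0.3248  0.041 ] [-1.2  0.2  6.4] 0.44946058265151656
```

View pics/b1.png

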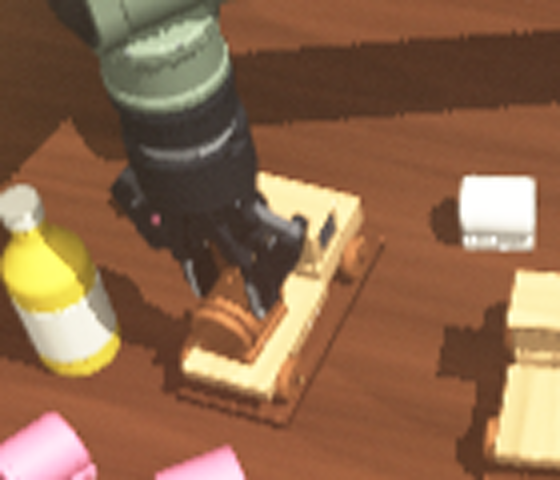

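View pics/b2.png

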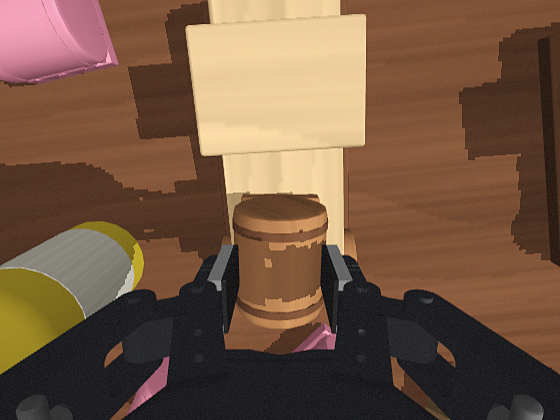

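Run:
```python
import cv2
a=cv2.imread('pics/b2.png');cv2.imwrite('pics/b2c.png',cv2.resize(a[180:350,190:370],None,fx=4,fy=3.5,interpolation=cv2.INTER_CUBIC))
```

```text
(no output)
```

View pics/b2c.png

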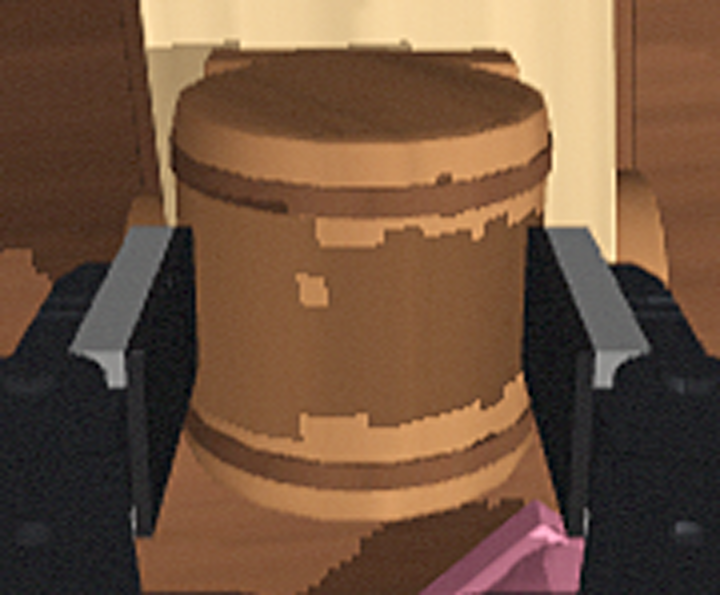

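View pics/b0.png

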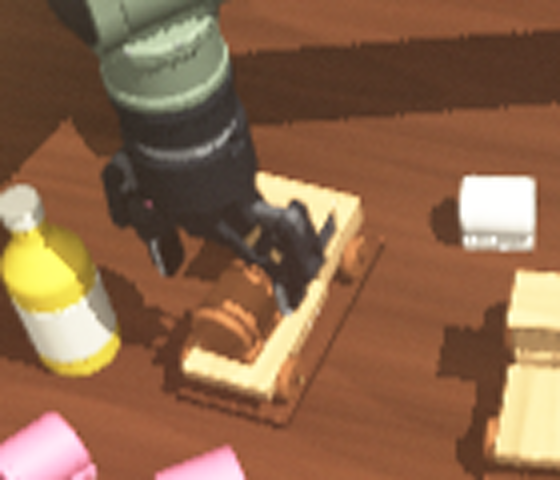

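Run:
```python
from h import *
f=grab_frame('wrist');T=f['T_tool_cam']
for name,px in(('now L',(233,245.1)),('now R',(327,245.1)),('closed',(268.5,243)),('closedR',(296,243))):
    d=T[:3,:3]@[(px[0]-f['cx'])/f['fx'],(px[1]-f['cy'])/f['fy'],1];o=T[:3,3]
    k=(-.011-o[1])/d[1];print(name,np.round((o+k*d)*1e3,1))
s=get_state();print(s['finger_gap'],s['contact_force'],s['clock'])
cv2.imwrite('pics/b3.png',cv2.resize(cv2.imread('pics/t8.png')[220:360,210:350],None,fx=4,fy=4,interpolation=cv2.INTER_CUBIC))
```

```text
now L [-22.7 -11.  -38. ]
now R [ 20.5 -11.  -37.9]
closed [ -6.5 -11.  -35.4]
closedR [  6.4 -11.  -35.4]
0.44604499938496933 [-1.60974124  0.43867348  6.01831832] 41.425
```

View pics/b3.png

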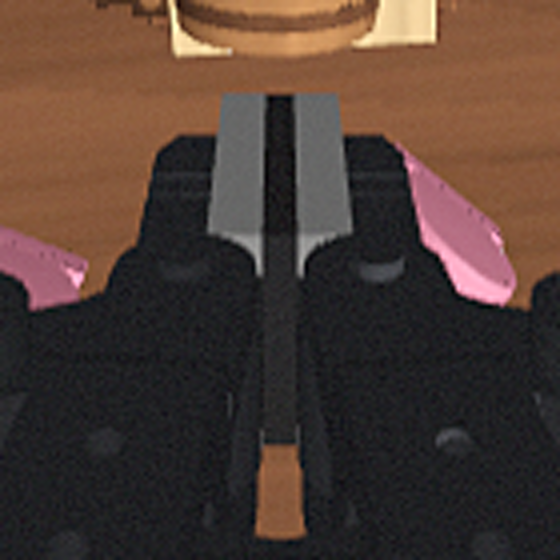

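```bash
python3 - <<'E'
from h import *
f=frame('scene')
a=-.113;ax=np.array([np.cos(a),np.sin(a)]);ay=np.array([-ax[1],ax[0]])
c=np.array([.5095,-.325])
for z in(.044,.054,.075,.085):
  for sgn in(1,-1):
   for h in (.0425,.057):
    print(z,sgn*h,[tuple(np.round((proj(f,[*(c+sgn*h*ay+u*ax),z])[0]-[130,110])*4).astype(int)) for u in(-.011,.011)])
E
python3 - <<'E'
import cv2
a=cv2.imread('pics/b0.png');cv2.imwrite('pics/b0c.png',cv2.resize(a[150:350,60:400],None,fx=2.3,fy=2.3))
E
```

```text
0.044 0.0425 [(np.int64(303), np.int64(333)), (np.int64(288), np.int64(356))]
0.044 0.057 [(np.int64(321), np.int64(339)), (np.int64(307), np.int64(362))]
0.044 -0.0425 [(np.int64(198), np.int64(298)), (np.int64(182), np.int64(320))]
0.044 -0.057 [(np.int64(180), np.int64(292)), (np.int64(164), np.int64(314))]
0.054 0.0425 [(np.int64(301), np.int64(324)), (np.int64(286), np.int64(347))]
0.054 0.057 [(np.int64(319), np.int64(330)), (np.int64(305), np.int64(354))]
0.054 -0.0425 [(np.int64(195), np.int64(289)), (np.int64(179), np.int64(312))]
0.054 -0.057 [(np.int64(177), np.int64(283)), (np.int64(161), np.int64(306))]
0.075 0.0425 [(np.int64(296), np.int64(306)), (np.int64(281), np.int64(329))]
0.075 0.057 [(np.int64(315), np.int64(312)), (np.int64(300), np.int64(336))]
0.075 -0.0425 [(np.int64(189), np.int64(271)), (np.int64(173), np.int64(293))]
0.075 -0.057 [(np.int64(171), np.int64(265)), (np.int64(155), np.int64(287))]
0.085 0.0425 [(np.int64(294), np.int64(297)), (np.int64(279), np.int64(320))]
0.085 0.057 [(np.int64(313), np.int64(303)), (np.int64(298), np.int64(327))]
0.085 -0.0425 [(np.int64(186), np.int64(261)), (np.int64(170), np.int64(284))]
0.085 -0.057 [(np.int64(168), np.int64(256)), (np.int64(151), np.int64(278))]
```

View pics/b0c.png

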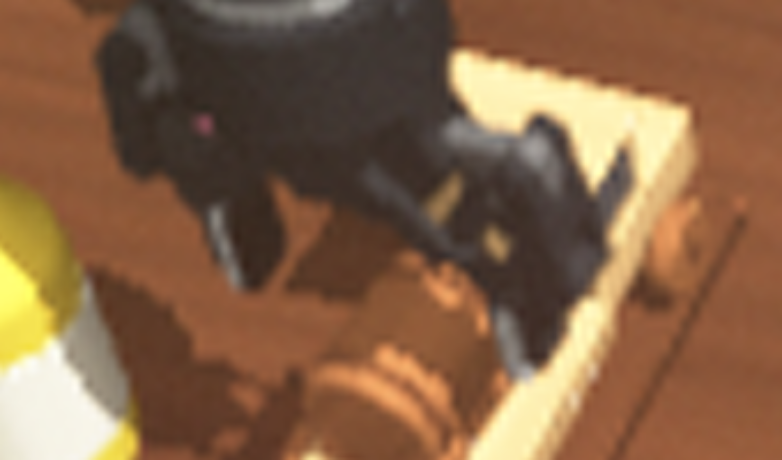

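Both the wrist view (tip about 35 mm behind the reported TCP) and the scene view (open tips at z≈0.087 with TCP at 0.041) agree. The real fingertips sit about 34 mm above the reported TCP. My grips were catching only the top of the bodies, so I'll go about 30 mm lower with a guarded descent.

Run:
```python
from h import *
let_go()
x,y=.50895,-.3246
for z in(.030,.019,.012):
    h=move_l([x,y,z],.06,until_force=8); s=get_state();print(h,np.round(s['position'],4),np.round(s['contact_force'],1),s['clock'])
    if h: break
f=grab_frame('scene');cv2.imwrite('pics/b5.png',cv2.resize(f['img'][110:230,130:270,::-1],None,fx=4,fy=4,interpolation=cv2.INTER_CUBIC))
f=grab_frame('wrist');cv2.imwrite('pics/b6.png',f['img'][:,:,::-1])
```

```text
False [ 0.5084 -0.3241  0.0292] [-0.1 -0.2 -0.5] 42.325
False [ 0.5085 -0.3242  0.0184] [ 0.4 -0.7 -0.1] 42.6583
False [ 0.5086 -0.3243  0.0115] [0.7 0.1 0.8] 42.925
```

View pics/b5.png

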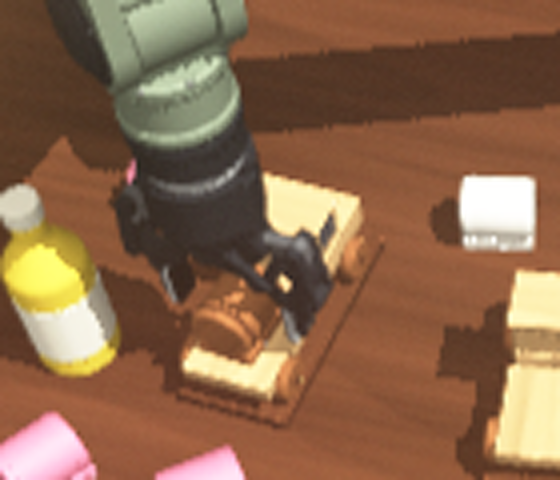

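View pics/b6.png

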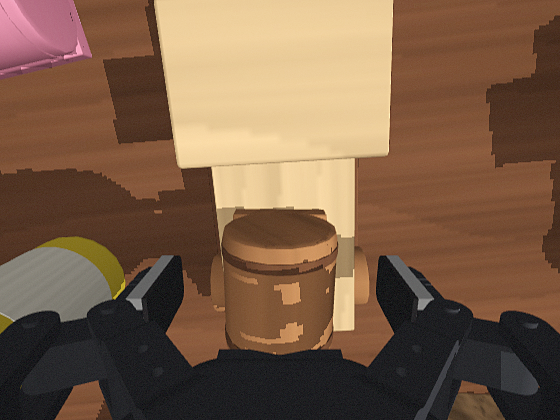

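Free descent to 0.0115 with no contact confirms it. Grabbing here.

Run:
```python
from h import *
grab(25); s=get_state();print(np.round(s['position'],4),np.round(s['contact_force'],1),s['finger_gap'])
if s['finger_gap']>.48:
    move_l([.50895,-.3246,.10],.12)
    s=get_state();print(np.round(s['contact_force'],1),s['finger_gap'],s['clock'])
    f=grab_frame('wrist');cv2.imwrite('pics/b7.png',f['img'][:,:,::-1])
```

```text
[ 0.5092 -0.3248  0.0123] [-1.8 -0.1  2.5] 0.5315761111688647
[ 0.1  0.2 -0.8] 0.5319940061316427 44.3583
```

View pics/b7.png

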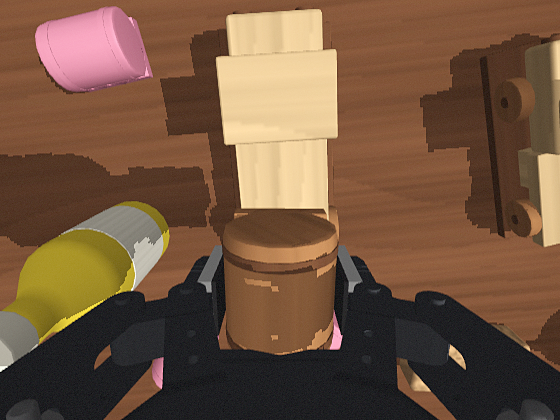

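The tank is held (gap 0.532). Placing it on the short deck.

Run:
```python
from h import *
import pickle
B=pickle.load(open('B.pkl','rb'))
place(*B['short'][:3],.0125)
r=down(B['short'][2]+np.pi/2);p=np.array(B['short'][:2])+.066*np.array([np.cos(B['short'][2]),np.sin(B['short'][2])])
movep([*p,.17],r)
f=frame('wrist');pickle.dump(f,open('pics/w_8.pkl','wb'));print(get_state()['clock'])
overlay(f,[(B['short'],(255,0,0)),((*B['short'][:3],.054,.046,.067),(0,255,0)),((*B['short'][:3],.054,.046,.09),(0,0,255))],'pics/t9.png',(20,220,180,380),3)
```

```text
touch True [ 0.5205 -0.0976  0.0123] [-0.4  0.3  4.2]
t 49.0583
49.475
```

View pics/t9.png

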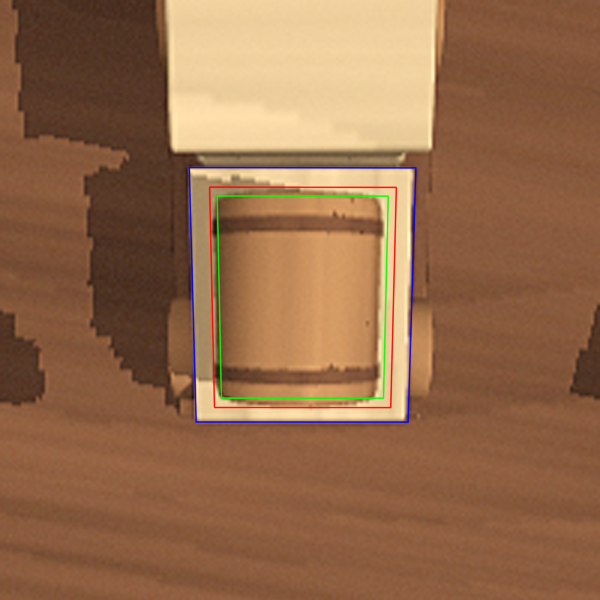

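The tank is centred and square on the short deck (within about 1 mm). Now the crate to the medium truck.

Run:
```python
from h import *
import pickle
B=pickle.load(open('B.pkl','rb'))
pick(*B['crate'][:3],z=.0120,N=30)
if get_state()['finger_gap']<.5: raise SystemExit('slip')
place(*B['med'][:3],.0125)
a=B['med'][2];p=np.array(B['med'][:2])+.056*np.array([np.cos(a),np.sin(a)])
movep([*p,.17],down(a+np.pi/2))
f=frame('wrist');pickle.dump(f,open('pics/w_9.pkl','wb'));print(get_state()['clock'])
overlay(f,[(B['med'],(255,0,0)),((*B['med'][:3],.08,.05,.09),(0,0,255))],'pics/t10.png',(20,220,180,380),3)
```

```text
gap 0.585 pos [0.508  0.0902 0.0125] F [-1.7  0.1  4.8] t 52.1583
gap up 0.584
touch True [ 0.5025 -0.322   0.0125] [-1.2  2.2  3.8]
t 58.55
58.9333
```

View pics/t10.png

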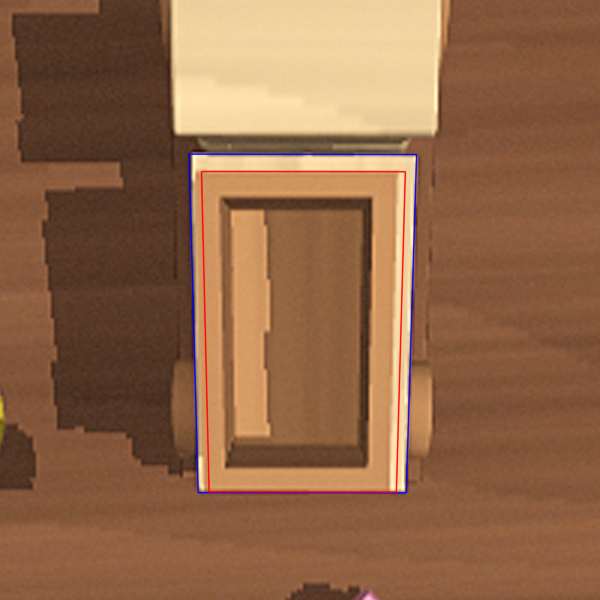

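Run:
```python
from h import *
import pickle
f=pickle.load(open('pics/w_9.pkl','rb'))
cv2.imwrite('pics/t11.png',cv2.resize(f['img'][65:195,235:330,::-1],None,fx=6,fy=6,interpolation=cv2.INTER_CUBIC)[:,:570])
```

```text
(no output)
```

View pics/t11.png

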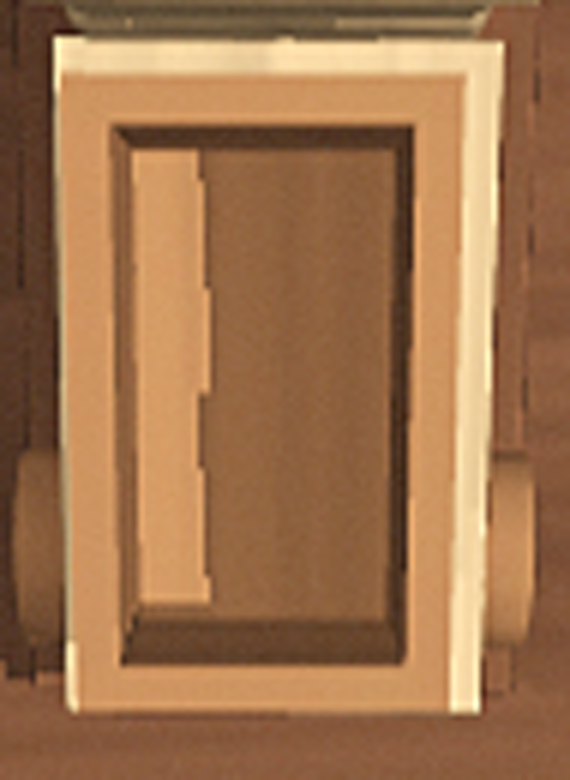

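Run:
```python
from h import *
import pickle
f=pickle.load(open('pics/w_9.pkl','rb'))
t=lambda P:np.array(P,float)/6+[235,65]-.42
print(fitrect(f,t([(448,712),(76,712),(61,73),(466,73)]),.09,.08,.05))
d=fitrect(f,t([(480,712),(68,712),(55,38),(503,40)]),.042,.1,.066);print(d)
B=pickle.load(open('B.pkl','rb'));print(B['med'][:3])
```

```text
(array([ 0.50207158, -0.32323187, -0.04989052]), array([49.6, 79.8, 49.7, 79.8]), array([0.3, 0.1, 0.3, 0.1]))
(array([ 0.50209386, -0.32127505, -0.05282284]), array([65.3, 99.5, 65. , 99.3]), array([0.6, 0.3, 0.7, 0.5]))
(np.float64(0.5021234428689397), np.float64(-0.3216866781578551), np.float64(-0.049037349842223125))
```

The crate is 1.7 mm off laterally and 0.2° in yaw on the medium deck, which is fine. Next I'll re-measure the empty long deck and the van on the stand.

Run:
```python
from h import *
import pickle
B=pickle.load(open('B.pkl','rb'))
a=B['long'][2];p=np.array(B['long'][:2])+.056*np.array([np.cos(a),np.sin(a)])
movep([*p,.18],down(a+np.pi/2))
f=frame('wrist');pickle.dump(f,open('pics/w_10.pkl','wb'))
cv2.imwrite('pics/t12.png',cv2.resize(f['img'][40:220,220:350,::-1],None,fx=4,fy=4,interpolation=cv2.INTER_CUBIC)[:600] if 0 else cv2.resize(f['img'][30:230,210:360,::-1],None,fx=3,fy=3,interpolation=cv2.INTER_CUBIC))
a=.2143;p=np.array([.5065,.3215])+.06*np.array([np.cos(a),np.sin(a)])
movep([*p,.17],down(a+np.pi/2))
f=frame('wrist');pickle.dump(f,open('pics/w_11.pkl','wb'));print(get_state()['clock'])
cv2.imwrite('pics/t13.png',cv2.resize(f['img'][30:230,210:360,::-1],None,fx=3,fy=3,interpolation=cv2.INTER_CUBIC))
```

```text
61.5333
```

View pics/t12.png

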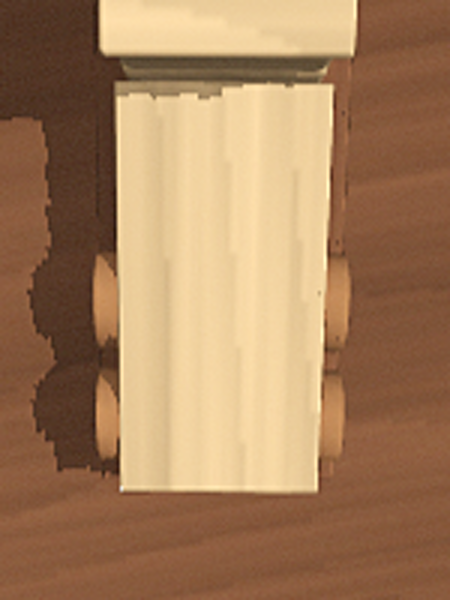

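View pics/t13.png

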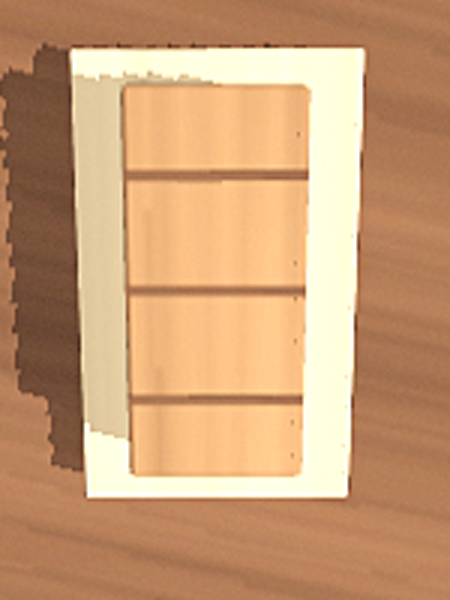

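Run:
```python
from h import *
import pickle
B=pickle.load(open('B.pkl','rb'))
t=lambda P:np.array(P,float)/3+[210,30]-.33
v=fitrect(pickle.load(open('pics/w_11.pkl','rb')),t([(302,476),(131,476),(122,85),(309,85)]),.072,.106,.05);print(v)
d=fitrect(pickle.load(open('pics/w_10.pkl','rb')),t([(318,492),(121,492),(115,82),(333,84)]),.042,.126,.066);print(d,B['long'][:3])
V=v[0];D=d[0]
pick(*V,z=-.006,N=35)
if get_state()['finger_gap']<.5: raise SystemExit('slip')
place(*D,.0125)
a=D[2];p=D[:2]+.056*np.array([np.cos(a),np.sin(a)])
movep([*p,.18],down(a+np.pi/2))
f=frame('wrist');pickle.dump(f,open('pics/w_12.pkl','wb'));print(get_state()['clock'])
overlay(f,[((*D,.126,.066,.042),(255,0,0)),((*D,.106,.05,.09),(0,0,255))],'pics/t14.png',(20,220,180,380),3)
B['long']=(*D,.126,.066,.042);pickle.dump(B,open('B.pkl','wb'))
```

```text
(array([0.50664662, 0.32096848, 0.21655646]), array([ 49.4, 104.1,  48.7, 104.1]), array([0.9, 1.1, 1.1, 1.3]))
(array([ 0.51538636,  0.09249034, -0.16712411]), array([ 65.5, 125.6,  65. , 125. ]), array([0.7, 0.2, 0.6, 0.6])) (np.float64(0.5144412480018921), np.float64(0.09124026026629561), np.float64(-0.15891299625993768))
gap 0.58 pos [ 0.5071  0.3212 -0.0055] F [-1.3  0.8  3.6] t 63.925
gap up 0.581
touch True [0.5159 0.0925 0.0125] [-0.3  0.3  4.6]
t 69.825
70.2167
```

View pics/t14.png

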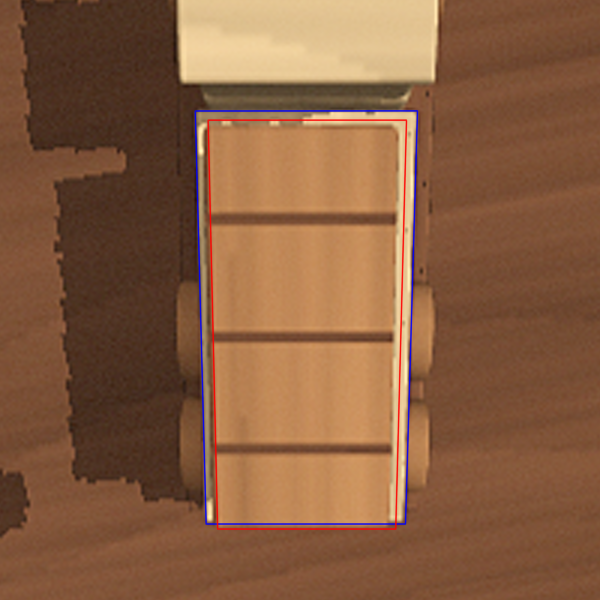

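The van is on the long deck within about 1 mm. I'll retreat and do a final check of everything.

Run:
```python
from h import *
movep([.42,.30,.25],down(np.pi/2)); sleep(.5)
for n in('scene','top'):
    f=grab_frame(n);cv2.imwrite(f'pics/end_{n}.png',f['img'][:,:,::-1])
    for k in('mug_mid','glue_mid','sander_mid'):
        r=tip_of(n,k)[:1]
        if r: print(n,k,np.round(r[0]['centre'],1))
print(get_state()['clock'],get_state()['finger_gap'])
```

```text
scene mug_mid [291.7 276.8]
scene glue_mid [141.4 180. ]
scene sander_mid [225.7 260.7]
top mug_mid [252.4 134.2]
top glue_mid [452.  194.3]
top sander_mid [322.  135.7]
72.175 1.002251305217267
```

View pics/end_scene.png

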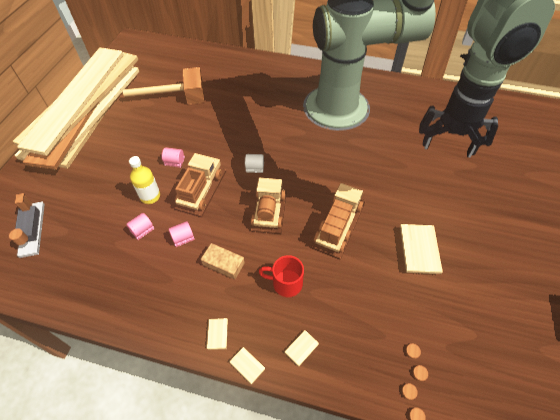

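View pics/end_top.png

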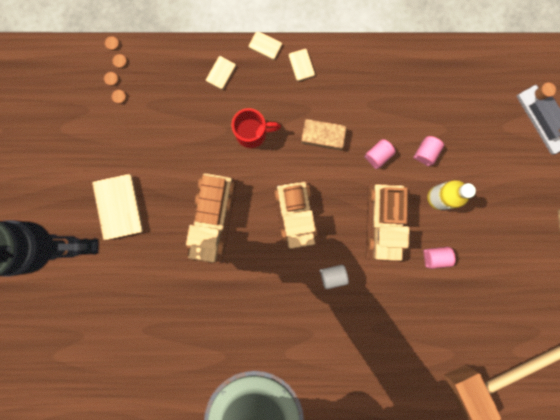

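The end pictures show the van on the long truck (top view 210,200), the tank on the short (293,197) and the crate on the medium (393,203). The stand is empty, and the bystanders and look-alikes haven't moved.

```bash
python3 -c "
from cell import *
sign_off()"
```

```text
the job is handed in; nothing more can be done
```

All three bodies are on the right trucks and the job is handed in, about 72 s on the clock. The van went onto the spare stand and was let go. Then the tank went to the short truck, the crate to the medium and the van from the stand to the long.

**Last checks:**

| Body | Offset from deck centre | How checked |
|---|---|---|
| Tank | about 0.5 mm | judged from the overlay |
| Crate | about 1.7 mm to one side, yaw within 0.2° | corner fit |
| Van | about 1 mm to one side | judged from the overlay |

All three stood upright and square. I left the crate's offset as it was. The gripper is open and clear, the spare stand is empty, and the mug, glue bottle, sanding block and look-alikes look unmoved.

**What went wrong:**
- **Grips:** The first two grips on the tank slipped off; it stayed upright on the medium truck. A third try at the wrong height was let go before lifting.
- **Empty placing move:** After the first slip, my script ran the placing move over the empty short deck with the jaws shut. It touched nothing.
- **Cause:** Both the wrist and scene pictures put the real fingertips about 34 mm above the reported TCP. I gripped about 30 mm lower from then on, which worked. The first van grip had caught only its top few millimetres, but it held.

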